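Flip a radio board onto its programming dock

TASK

The radio circuit board lies component side down on the desk in front of the programming dock. With the fingertips, push it against the front edge of the dock's raised deck until it tips up on that edge and rolls over onto the deck, component side up; then push it along the deck until it is fully home, flat and square against the back-stop. Do not pick the board up or carry it, and leave the mug, the torch and the carton where they are.

Things in the scene. Friction and masses are not known exactly. Their poses are not given: they have to be found in the camera images.
- dock: Dock, fixed: bare aluminium deck 140 mm wide, top 14 mm above the desk, its front edge a sheer step. Origin on the desk at the middle of the foot of the front edge; x points across the deck to the back, y along the front edge, z up. 125 mm behind the front edge rises the back-stop, the sheer front of a grey housing 140 mm wide, 50 mm deep, its top 50 mm above the desk.
- stop (a point): Middle of the foot of the back-stop: 125 mm behind the deck's front edge and 2 mm above the deck, axes as the dock's.
- board: Loose, about 80 g: green board 80 x 60 x 4 mm, a finned metal heat sink 48 x 46 x 9 mm on its component side, 8 mm from the +x end, 24 mm from the -x end. Starts heat sink down: board 9 to 13 mm above the desk, +x end 5 to 30 mm from the dock, up to 15 degrees askew. Origin: mid-length, in the plane of the fin tips; x along the 80 mm, y the 60 mm, z towards the bare back (up at first).
- board_mid (a point): Centre of the green board, midway through its thickness (11 mm from board's origin along its z); axes as the board's.
- edge_a (a point): Middle of the board's 60 mm edge at its -x end (away from the dock at the start), midway through the board's thickness.
- edge_b (a point): Middle of the board's 60 mm edge at its +x end (towards the dock at the start), midway through the board's thickness.
- mug: Blue mug, 76 mm across, 85 mm tall, upright beside the dock; origin at the centre of its foot. To be left alone.
- torch: Black torch standing on its tail, 42 mm across, 110 mm tall, beside the dock; origin at the centre of its foot. To be left alone.
- carton: Small brown carton, 75 x 110 x 30 mm, lying beside the dock; origin at the centre of its underside. To be left alone.
Not all that is in view belongs to the job. Several things have the shape of the dock; the one meant has the colours described above. Several things look just like the board: the one meant starts farthest to the robot's right.

How it is judged:
By the outcome, as a careful person would: the job done as asked, in the order asked, and still so for the second after the job is handed in, with the robot touching nothing.
It also fails if it takes over 58 s, if anything falls off the work surface, if the arm or the gripper's body presses on something with over 40 N, if the wrist force passes 120 N, or if a joint passes its speed limit or range.

ROBOT

A 6-joint arm with a two-finger parallel gripper is mounted at the origin on the work surface. World frame = base frame: x ahead of the robot, y to its left, z up, the work surface at z = 0. Lengths are in m, angles in rad, forces in N, time in s.
With the tool pointing down it reaches from about 0.375 to 0.9 m from the base axis. Payload 3.1 kg.
Tool frame: the origin (TCP) lies between the finger pads; the fingertips stand 8 mm ahead of it and the grasp point (between the pads) lies 11 mm behind it; z points along the fingers, y is the line along which they close (so a half turn about z gives the same grasp; the last joint's range is limited). The gripper opens to 85 mm and grips with 20 to 120 N. Pads are 22 mm wide; open, the fingers measure 114 mm over their backs; the gripper's body (76 mm by 85 mm) begins 54 mm behind the grasp point. The pads swing forward as they close: fully open they stand 13 mm farther back than shut.
Start: joints at [1.101, 0.527, 1.433, -0, 1.181, -0.178], TCP at [0.179, 0.599, 0.239] pointing down, gripper open.
Joint ranges: [-3.08, 3.08], [-0.75, 2.2], [0.22, 2.44], [-1.43, 4.57], [0, 2.65], [-2.85, 2.85]. Speed limits (rad/s): [2.79, 2.79, 3.14, 3.14, 3.14, 3.14].

INTERFACE

Orientations are given as a unit quaternion [x, y, z, w].
In Python, from station import readout, cams, sign_off gives the robot as it stands.
- The arm moves only by the tool send_rows, never from a script. Its argument "commands" is text: rows parted by semicolons, each of 5 numbers parted by spaces: the finger opening in mm, from 0 to 85.4, then the shift along the tool's x, y, z each as a share of 0.02 m, from -1 to 1, then the turn about the tool's z as a share of 4 degrees, from -1 to 1. In form: grip dx dy dz spin; .... A call has 1 to 20 rows; each row shifts and turns the commanded pose from where the row before left it, along the tool's axes as they then stand; what a row does not reach is not made up. A row lasts 1/12 s, in which the tool goes at most 41.7 mm and 7.16 degrees, less where a joint would pass 70% of its speed; a pose out of reach is approached as far as the arm can. A call with a number of a shift or a turn outside -1 to 1 is refused whole. A call with a gripper value outside its range is refused whole. The fingers move at their own pace and stop on an object; "grip_force" is the grip in N (left out, the last holds). Time passes only in rows, so rows that do not move let the fingers close. It gives the time, the measured TCP pose, the force, the opening and the grip force at its end, in the units of the state.
- readout.sense(): the state, without advancing time (a new reading comes with each control period).
- cams.snapshot(name): name is "scene" or "top" or "wrist"; returns a dict with "pixels" (400x640x3 uint8, red, green, blue), "intrinsics" (3x3 intrinsics, pixels), "eye" and "rotation" of the camera in the world. Camera axes: x right, y down, z forward; pixel columns grow to the right and rows downward; lengths in m; the calibration is good to about 2 mm. The wrist camera is an equidistant fisheye: a pixel r from the principal point sees the ray r / f radians off the axis. A picture is of the moment at which its call begins. There is no depth.
- sign_off(): hands the job in; it is judged then, once.
The state is a dict: "t": time; "q": joint angles; "qd": joint speeds; "tau": joint torques, N m; "tcp_pos": TCP position; "tool_rot": TCP orientation; "force": force on the tool from outside, world axes, zero at the start; "ft_torque": the same for the moment, N m; "finger_gap": opening from 0.0 (shut) to 1.0 (fully open); "gripper_force": force on a finger pad.
Only numpy, scipy, OpenCV 4.12 (cv2) and the standard library are available. Lean on these libraries where they do the work, as an engineer would, in place of code of your own. Each camera call takes 0.05 s, during which the arm holds its last target. There are 200 camera calls.

## Working session

There is one attempt and no reset: what is moved stays moved. The work goes in short steps, Python scripts to look and compute and a tool call to move; the robot and the scene stay as the last step left them, time stands still between calls to the robot, and variables do not carry over. Pictures are saved under pics/ and viewed, at most 10 in all, crops included, and the job is handed in when it is done.

Besides the shell and the picture viewer there is one more tool, called after "Call:" as a command line: name --argument value ..., lists and objects as JSON in quotes. send_rows: Moves the arm, as the interface text tells. Its arguments: {"type":"object","properties":{"commands":{"type":"string"},"grip_force":{"type":"number"}},"required":["commands"]}

```bash
ls; mkdir -p pics; python3 - <<'E'
from station import readout,cams
import cv2,numpy as np
for n in ("scene","top"):
    s=cams.snapshot(n); cv2.imwrite(f"pics/{n}0.png",s["pixels"][:,:,::-1]); np.savez(f"pics/{n}0.npz",**s)
    print(n,s["intrinsics"].tolist(),s["eye"],s["rotation"].tolist())
r=readout.sense();print(r)
E
```

```text
pics
scene [[443.25569291330277, 0.0, 321.1982475084953], [0.0, 443.25569291330277, 193.89443956606613], [0.0, 0.0, 1.0]] [ 1.24968018 -0.15426321  0.98771044] [0.7506319907724602, 0.5687859256818478, -0.19643846943594165, -0.27284814989455436]
top [[520.9731810366974, 0.0, 316.14009009362616], [0.0, 520.9731810366974, 203.72453235774557], [0.0, 0.0, 1.0]] [0.42361593 0.03729041 1.17285801] [0.707897626671797, -0.7051084487001257, 0.027355647189718293, -0.030898127628882218]
{'t': 0.1, 'q': array([ 1.10156493e+00,  5.28380974e-01,  1.43374780e+00,  6.56755095e-06,
        1.18137971e+00, -1.78514449e-01]), 'qd': array([ 4.36657422e-04, -1.73996922e-03, -3.46016882e-03, -7.12148183e-04,
       -5.05345053e-05,  4.48741242e-04]), 'tau': array([-1.80527218e-04, -4.43309963e+01, -1.78586912e+01, -2.02330657e-04,
        3.84217667e-03, -5.60028951e-06]), 'tcp_pos': array([0.17884913, 0.59823008, 0.23843505]), 'tool_rot': array([ 1.44848305e-01,  9.89453410e-01, -9.07147281e-04, -3.07726434e-04]), 'force': array([ 0.28898799, -0.2887596 ,  0.27141973]), 'ft_torque': array([-0.0474835 ,  0.01312376,  0.04231813]), 'gripper_force': 0.0, 'finger_gap': 1.0012355603581775}
```

View pics/top0.png

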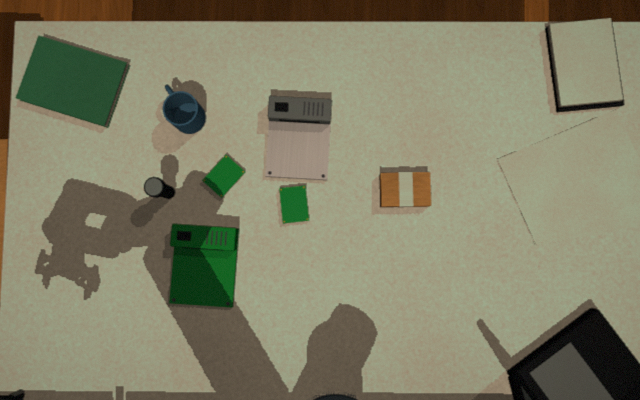

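View pics/scene0.png

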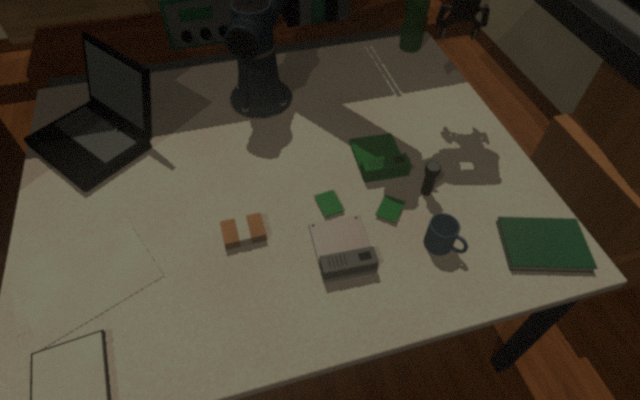

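Top view: the grey dock is at (297,137), with a green dock-shaped decoy at (204,265). There are two boards, at (294,203) and (224,176). Image right is −y, so the rightmost board is (294,203), right in front of the grey dock. I'll check this in a close crop.

```bash
python3 - <<'E'
import cv2
im=cv2.imread("pics/top0.png")[84:234,240:350]
cv2.imwrite("pics/c1.png",cv2.resize(im,None,fx=4,fy=4,interpolation=cv2.INTER_CUBIC))
E
```

```text
(no output)
```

View pics/c1.png

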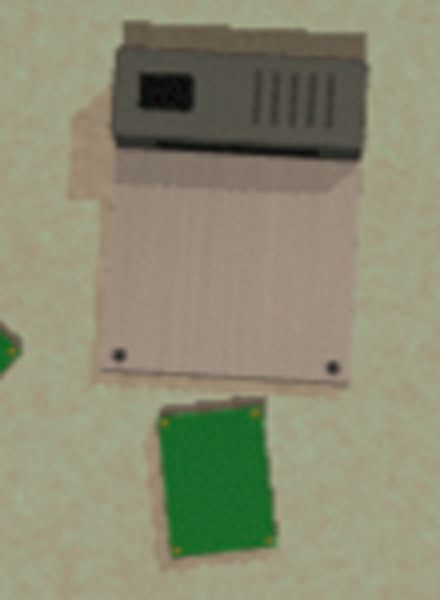

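The crop shows the bare board with corners at (160,413), (262,405), (276,544) and (171,557). The dock's front edge runs (101,369)–(348,383). Next I convert these to world positions.

```bash
cat > h.py <<'E'
import numpy as np
from scipy.spatial.transform import Rotation as R
def ray(s,px,z):
    K=s["intrinsics"]; q=s["rotation"]
    M=R.from_quat(q).as_matrix() if np.shape(q)==(4,) else np.array(q)
    d=M@np.linalg.inv(K)@[px[0],px[1],1]; e=np.array(s["eye"])
    return e+d*(z-e[2])/d[2]
def proj(s,P):
    M=R.from_quat(s["rotation"]).as_matrix(); p=s["intrinsics"]@(M.T@(np.array(P)-s["eye"])); return p[:2]/p[2]
E
python3 - <<'E'
from h import *
s=dict(np.load("pics/top0.npz"))
f=lambda x,y,z: ray(s,(239.6+x/4,83.6+y/4),z)
L=f(101,369,.014);Rr=f(348,383,.014);print("dock",L,Rr,np.linalg.norm(L-Rr))
y=(L-Rr)/np.linalg.norm(L-Rr); x=np.array([y[1],-y[0],0]); print("x",x,"yaw deg",np.degrees(np.arctan2(x[1],x[0])))
o=(L+Rr)/2; print("origin",o)
hl=f(118,47,.05);hr=f(368,62,.05)
for n,p in zip("house back L,R".split(),(hl,hr)): print((p-o)@x,(p-o)@y)
B=[f(*p,.013) for p in((160,413),(262,405),(276,544),(171,557))]
for b in B: print(b,"dock frame",(b-o)@x,(b-o)@y)
print([np.linalg.norm(B[i]-B[i-1]) for i in range(4)])
d=(B[0]+B[1]-B[2]-B[3])/2; print("board yaw",np.degrees(np.arctan2(d[1],d[0])), "mid",sum(B)/4, "edge a",(B[2]+B[3])/2)
from station import readout
r=readout.sense();print(R.from_quat(r["tool_rot"]).as_matrix().round(3))
E
```

```text
dock [0.58162329 0.15860426 0.014     ] [0.57420279 0.02009212 0.014     ] 0.13871077218082248
x [ 0.99856806 -0.05349614  0.        ] yaw deg -3.0665669539184965
origin [0.57791304 0.08934819 0.014     ]
0.17406536471520392 0.06772456728683886
0.17339248802839224 -0.07009606812976472
[0.55703439 0.12533811 0.013     ] dock frame -0.022774076444655393 0.034821459257512725
[0.5617485  0.06822068 0.013     ] dock frame -0.01501115387796031 -0.021961991770941994
[0.48384063 0.05996091 0.013     ] dock frame -0.09236559788814853 -0.03437770894190317
[0.47636583 0.11840854 0.013     ] dock frame -0.10295641186209081 0.023586352288899097
[np.float64(0.0809656380299094), np.float64(0.05731163300305986), np.float64(0.07834449592022816), np.float64(0.05892366023083467)]
board yaw 5.471421691175495 mid [0.51974734 0.09298206 0.013     ] edge a [0.48010323 0.08918472 0.013     ]
[[-0.958  0.287 -0.001]
 [ 0.287  0.958 -0.002]
 [ 0.    -0.002 -1.   ]]
```

Call:
send_rows --commands "25 0 0 0 -0.85;25 0 0 0 -0.85;25 0 0 0 -0.85;25 0 0 0 -0.85;25 -0.55 -0.97 0 0;25 -0.55 -0.97 0 0;25 -0.55 -0.97 0 0;25 -0.55 -0.97 0 0;25 -0.55 -0.97 0 0;25 -0.55 -0.97 0 0;25 -0.55 -0.97 0 0;25 -0.55 -0.97 0 0;25 -0.55 -0.97 0 0;25 -0.55 -0.97 0 0;25 -0.55 -0.97 0 0;25 -0.55 -0.97 0 0;25 -0.55 -0.97 0 0;25 -0.55 -0.97 0 0;25 -0.55 -0.97 0 0;25 -0.55 -0.97 0 0" --grip_force 40

```text
t: 1.77
tcp_pos: [0.3384, 0.2783, 0.2391]
tool_rot: [0.027, 1.0, -0.0, -0.0]
force: [1.4, -0.1, 0.2]
finger_gap: 0.294
gripper_force: 0.0
```

Call:
send_rows --commands "25 -0.55 -0.97 0 0;25 -0.55 -0.97 0 0;25 -0.55 -0.97 0 0;25 -0.55 -0.97 0 0;25 -0.55 -0.97 0 0;25 -0.55 -0.97 0 0;25 -0.55 -0.97 0 0;25 -0.55 -0.97 0 0;25 -0.55 -0.97 0 0;25 0 0 1 0;25 0 0 1 0;25 0 0 1 0;25 0 0 1 0;25 0 0 1 0;25 0 0 1 0;25 0 0 1 0;25 0 0 1 0;25 0 0 1 0;25 0 0 0.5 0;25 0 0 0 0"

```text
t: 3.43
tcp_pos: [0.4266, 0.0997, 0.0473]
tool_rot: [0.027, 1.0, -0.0, -0.002]
force: [0.2, 0.4, 0.5]
finger_gap: 0.293
gripper_force: 0.0
```

```bash
cat >> h.py <<'E'
O=np.array([.5779,.0893,0]);X=np.array([.99857,-.0535,0]);Y=np.array([.0535,.99857,0])
def st():
    from station import readout
    r=readout.sense();p=r["tcp_pos"]-O
    print("t %.2f dockx %.4f docky %.4f z %.4f"%(r["t"],p@X,p@Y,p[2]),"F",r["force"].round(2),"gap",round(r["finger_gap"],3),"tool y deg",np.degrees(np.arctan2(*R.from_quat(r["tool_rot"]).as_matrix()[1::-1,1])).round(2))
E
python3 - <<'E'
from h import *
from station import cams
import cv2
st()
im=cams.snapshot("wrist")["pixels"][:,:,::-1]; cv2.imwrite("pics/w1.png",im)
E
```

```text
t 3.43 dockx -0.1517 docky 0.0023 z 0.0473 F [0.17 0.44 0.46] gap 0.293 tool y deg 86.93
```

Call:
send_rows --commands "25 0 -0.3 0.5 0;25 0 0 0.5 0;25 0 0 0.5 0;25 0 0 0.25 0;25 0 0 0 0;25 0 0 0 0"

```text
t: 3.98
tcp_pos: [0.4278, 0.0938, 0.0148]
tool_rot: [0.027, 1.0, -0.0, 0.0]
force: [-0.5, 1.0, 0.6]
finger_gap: 0.297
gripper_force: 0.0
```

```bash
python3 - <<'E'
from h import *
from station import cams
import cv2
st()
im=cams.snapshot("wrist")["pixels"][:,:,::-1]; cv2.imwrite("pics/w2.png",im)
E
```

```text
t 3.98 dockx -0.1501 docky -0.0035 z 0.0148 F [-0.51  1.01  0.63] gap 0.297 tool y deg 86.95
```

View pics/w2.png

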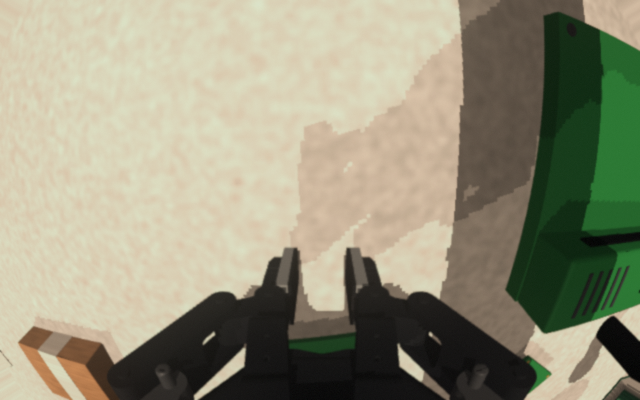

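The wrist view shows both fingers about 25 mm apart, with the board's green edge beyond them at (320,342). I lower to just above the desk, feeling for contact.

Call:
send_rows --commands "25 0 0 0.15 0;25 0 0 0 0;25 0 0 0 0"

```text
t: 4.28
tcp_pos: [0.4277, 0.0938, 0.0115]
tool_rot: [0.027, 1.0, -0.0, 0.0]
force: [0.6, 0.0, 0.1]
finger_gap: 0.292
gripper_force: 0.0
```

Call:
send_rows --commands "25 0 0 0.1 0;25 0 0 0 0;25 0 0 0 0"

```text
t: 4.53
tcp_pos: [0.4275, 0.0938, 0.0093]
tool_rot: [0.027, 1.0, -0.0, -0.0]
force: [-0.0, -0.1, 0.2]
finger_gap: 0.295
gripper_force: 0.0
```

Call:
send_rows --commands "25 -0.5 0 0 0;25 -0.5 0 0 0;25 -0.5 0 0 0;25 -0.4 0 0 0;25 -0.2 0 0 0;25 -0.2 0 0 0;25 -0.2 0 0 0;25 -0.2 0 0 0;25 -0.2 0 0 0;25 0 0 0 0;25 0 0 0 0"

```text
t: 5.45
tcp_pos: [0.4859, 0.0906, 0.0093]
tool_rot: [0.027, 1.0, -0.0, 0.0]
force: [-0.4, 0.4, -0.9]
finger_gap: 0.288
gripper_force: 0.0
```

```bash
python3 - <<'E'
from h import *
from station import cams
import cv2
st()
t=cams.snapshot("top")["pixels"][84:234,240:350,::-1]
c=cams.snapshot("scene")["pixels"][170:290,270:420,::-1]
r=lambda a:cv2.resize(a,None,fx=600/a.shape[0]*.85,fy=600/a.shape[0]*.85,interpolation=cv2.INTER_CUBIC)
t=cv2.resize(t,(330,450));c=cv2.resize(c,(465,372));c=cv2.copyMakeBorder(c,0,78,0,0,0)
cv2.imwrite("pics/p3.png",np.hstack([t,c]))
E
```

```text
t 5.45 dockx -0.0920 docky -0.0036 z 0.0093 F [-0.35  0.4  -0.89] gap 0.288 tool y deg 86.94
```

View pics/p3.png

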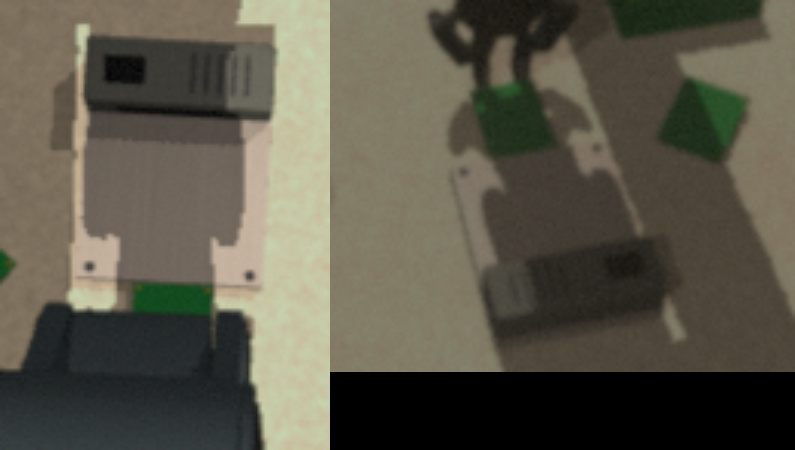

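The board is squared up, with its far edge at the deck edge (170,285 in the left crop). Next I press until the force rises.

Call:
send_rows --commands "25 -0.1 0 0 0;25 0 0 0 0;25 0 0 0 0"

```text
t: 5.8
tcp_pos: [0.4872, 0.0906, 0.0093]
tool_rot: [0.027, 1.0, 0.0, -0.0]
force: [0.2, 0.4, -0.3]
finger_gap: 0.289
gripper_force: 0.3
```

Call:
send_rows --commands "25 -0.1 0 0 0;25 0 0 0 0;25 0 0 0 0"

```text
t: 6.05
tcp_pos: [0.4879, 0.0907, 0.0092]
tool_rot: [0.027, 1.0, 0.0, -0.002]
force: [-3.7, 2.5, 1.6]
finger_gap: 0.292
gripper_force: 1.9
```

Call:
send_rows --commands "25 -0.1 0 0 0;25 -0.05 0 0 0;25 0 0 -0.1 0;25 0 0 -0.15 0;25 -0.02 0 -0.15 0;25 -0.03 0 -0.2 0;25 0 0 0 0;25 0 0 0 0"

```text
t: 6.72
tcp_pos: [0.4887, 0.0908, 0.0208]
tool_rot: [0.027, 1.0, 0.0, -0.005]
force: [-7.3, 1.6, -0.3]
finger_gap: 0.291
gripper_force: 3.7
```

```bash
cat > look.py <<'E'
import sys
from h import *
from station import cams
import cv2
st()
t=cams.snapshot("top")["pixels"][84:234,240:350,::-1]
c=cams.snapshot("scene")["pixels"][170:290,270:420,::-1]
t=cv2.resize(t,(330,450));c=cv2.resize(c,(465,372));c=cv2.copyMakeBorder(c,0,78,0,0,0)
cv2.imwrite(sys.argv[1],cv2.convertScaleAbs(np.hstack([t,c]),alpha=1.5))
E
python3 look.py pics/p4.png
```

```text
t 6.72 dockx -0.0891 docky -0.0033 z 0.0208 F [-7.28  1.6  -0.25] gap 0.291 tool y deg 86.95
```

View pics/p4.png

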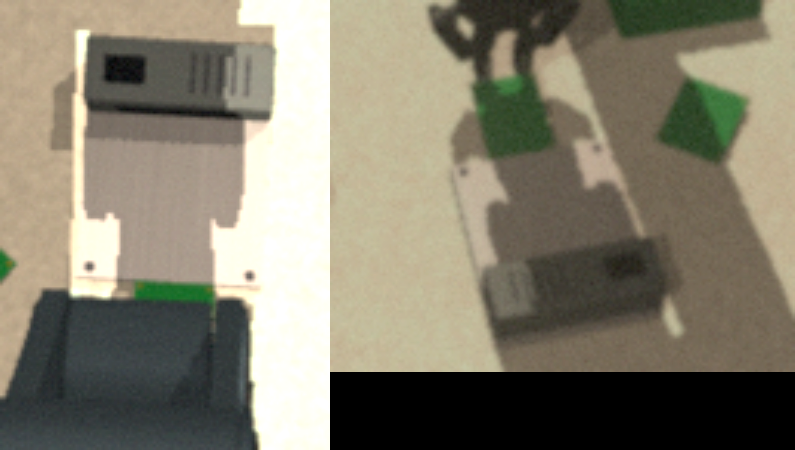

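The near edge rose (right crop, row 88 → 78) with contact held at 7 N. I continue along the arc.

Call:
send_rows --commands "25 -0.035 0 -0.2 0;25 -0.045 0 -0.2 0;25 -0.06 0 -0.2 0;25 -0.07 0 -0.2 0;25 -0.08 0 -0.2 0;25 0 0 0 0"

```text
t: 7.32
tcp_pos: [0.4938, 0.0905, 0.0412]
tool_rot: [0.027, 1.0, 0.0, -0.006]
force: [-9.1, 1.8, 3.6]
finger_gap: 0.294
gripper_force: 4.5
```

```bash
python3 look.py pics/p5.png
```

```text
t 7.32 dockx -0.0841 docky -0.0033 z 0.0412 F [-9.13  1.8   3.58] gap 0.294 tool y deg 86.95
```

View pics/p5.png

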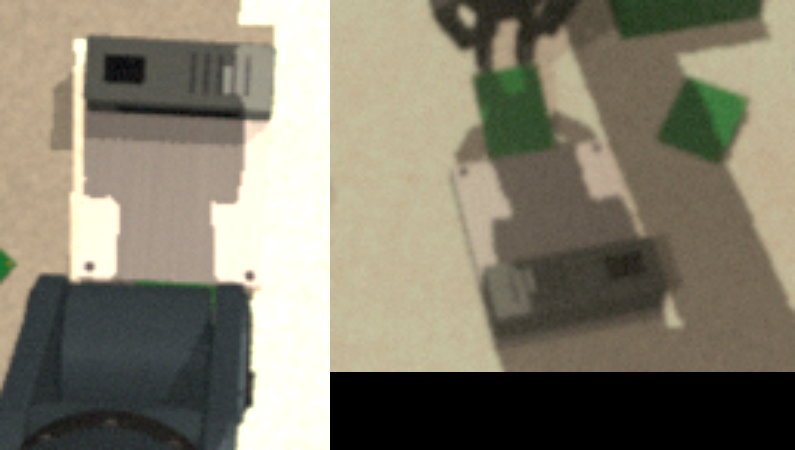

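Call:
send_rows --commands "25 -0.1 0 -0.2 0;25 -0.11 0 -0.2 0;25 -0.125 0 -0.2 0;25 0 0 0 0"

```text
t: 7.75
tcp_pos: [0.503, 0.0898, 0.0537]
tool_rot: [0.027, 1.0, 0.0, -0.003]
force: [-6.8, 0.3, 5.7]
finger_gap: 0.292
gripper_force: 3.5
```

Call:
send_rows --commands "25 -0.14 0 -0.2 0;25 -0.16 0 -0.2 0;25 -0.185 0 -0.2 0;25 0 0 0 0"

```text
t: 8.08
tcp_pos: [0.5191, 0.0887, 0.0665]
tool_rot: [0.027, 1.0, -0.0, 0.003]
force: [-0.9, 0.4, 0.8]
finger_gap: 0.294
gripper_force: 0.3
```

```bash
python3 look.py pics/p6.png
```

```text
t 8.08 dockx -0.0587 docky -0.0038 z 0.0665 F [-0.92  0.42  0.8 ] gap 0.294 tool y deg 86.92
```

View pics/p6.png

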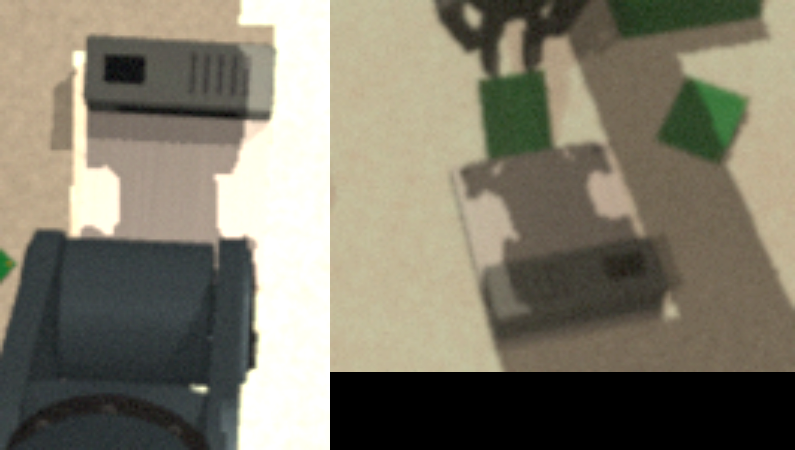

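```bash
cat >> h.py <<'E'
def dock_section(s,px,y=-.003):
    a=ray(s,px,0);b=ray(s,px,.1);d=b-a
    k=(y-(a-O)@Y)/(d@Y) if abs(d@Y)>1e-3 else 0
    p=a+k*d-O; return p@X,p@Y,p[2]
E
python3 - <<'E'
from h import *
s=dict(np.load("pics/scene0.npz"))
# predicted px (crop coords) of the bare-back top edge for tilt th and pivot height zp
for zp in (.013,.0):
  for th in (30,35,40,45,50,55,60):
    t=np.radians(th); 
    e=O+X*(-.08*np.cos(t))+np.array([0,0,zp+.08*np.sin(t)])
    c=[proj(s,e+Y*w) for w in(-.033,.027)]
    print(zp,th,[((q-[270,170])*3.1+[330,0]).round(0) for q in c])
b=[proj(s,O+Y*w+[0,0,.014]) for w in(-.033,.027)];print([((q-[270,170])*3.1+[330,0]).round(0) for q in b])
E
```

```text
0.013 30 [array([474.,  67.]), array([539.,  56.])]
0.013 35 [array([475.,  66.]), array([541.,  55.])]
0.013 40 [array([476.,  65.]), array([542.,  54.])]
0.013 45 [array([477.,  65.]), array([544.,  54.])]
0.013 50 [array([478.,  66.]), array([546.,  55.])]
0.013 55 [array([480.,  68.]), array([547.,  57.])]
0.013 60 [array([481.,  71.]), array([549.,  59.])]
0.0 30 [array([474.,  76.]), array([539.,  65.])]
0.0 35 [array([474.,  75.]), array([540.,  64.])]
0.0 40 [array([476.,  75.]), array([542.,  64.])]
0.0 45 [array([477.,  75.]), array([543.,  64.])]
0.0 50 [array([478.,  76.]), array([545.,  65.])]
0.0 55 [array([480.,  78.]), array([547.,  66.])]
0.0 60 [array([481.,  80.]), array([549.,  69.])]
[array([491., 155.]), array([557., 143.])]
```

Observed corners (480,80) and (545,71) match a pivot resting on the desk in the corner at about 55° tilt. The fingertips are only a few mm below the board edge, so I lower them before pushing on.

Call:
send_rows --commands "25 0 0 0.2 0;25 0 0 0.3 0;25 -0.15 0 0 0;25 -0.25 0 -0.1 0;25 -0.25 0 -0.1 0;25 -0.25 0 -0.1 0;25 -0.25 0 -0.1 0;25 0 0 0 0"

```text
t: 8.85
tcp_pos: [0.5412, 0.0876, 0.0641]
tool_rot: [0.027, 1.0, -0.0, 0.002]
force: [-0.5, 0.7, 0.0]
finger_gap: 0.291
gripper_force: 0.1
```

```bash
python3 look.py pics/p7.png
```

```text
t 8.85 dockx -0.0365 docky -0.0037 z 0.0641 F [-0.5   0.73  0.04] gap 0.291 tool y deg 86.93
```

View pics/p7.png

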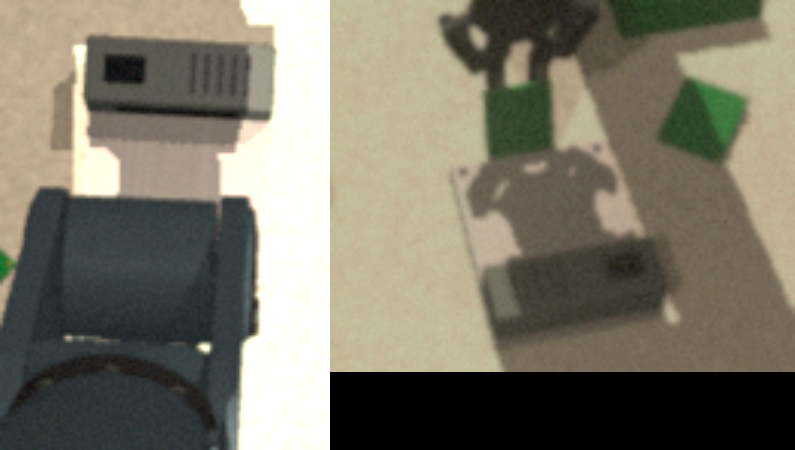

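The board leans at about 70° with its top edge at (520,84). Now I push it past vertical.

Call:
send_rows --commands "25 -0.3 0 -0.1 0;25 -0.3 0 -0.1 0;25 -0.3 0 -0.05 0;25 -0.35 0 0 0;25 -0.5 0 0 0;25 -0.6 0 0 0;25 -0.6 0 0 0;25 0 0 0 0;25 0 0 0 0;25 0 0 0 0"

```text
t: 9.78
tcp_pos: [0.5967, 0.0847, 0.068]
tool_rot: [0.027, 1.0, 0.0, -0.001]
force: [-0.0, -0.4, -0.4]
finger_gap: 0.292
gripper_force: 0.0
```

```bash
cat > green.py <<'E'
from h import *
from station import cams
import cv2
st()
s=cams.snapshot("scene"); im=cv2.cvtColor(s["pixels"],cv2.COLOR_RGB2HSV)[160:300,290:375].astype(int)
m=((im[...,0]>40)&(im[...,0]<85)&(im[...,1]>90)).astype(np.uint8)
n,l,a,c=cv2.connectedComponentsWithStats(m)
for i in range(1,n):
    if a[i,4]>30:
        cn=cv2.findContours((l==i).astype(np.uint8),0,1)[0][0]; print(a[i]+[290,160,0,0,0],cv2.boxPoints(cv2.minAreaRect(cn)).round(1).tolist())
# ascii
g=im[...,:]; 
E
python3 green.py
python3 - <<'E'
from h import *
s=dict(np.load("pics/scene0.npz"))
print([proj(s,O+X*x+Y*y+[0,0,.018]).round(1) for x in(-.01,.07) for y in(-.033,.027)])
E
```

```text
t 9.78 dockx 0.0190 docky -0.0036 z 0.0680 F [-0.02 -0.37 -0.44] gap 0.292 tool y deg 86.94
[357 160  18  22 233] [[67.0, 0.0], [84.0, 0.0], [84.0, 21.0], [67.0, 21.0]]
[320 214  26  23 136] [[23.100000381469727, 69.19999694824219], [30.0, 54.0], [57.5, 66.5999984741211], [50.5, 81.69999694824219]]
[array([321. , 216.1]), array([342.4, 212.4]), array([327.9, 240.3]), array([350.1, 236.2])]
```

Call:
send_rows --commands "25 0 0 -0.5 0;25 0.5 0 -0.5 0;25 1 0 0 0;25 1 0 0 0;25 1 0 0 0;25 1 0 0 0;25 1 0 0 0;25 0 0 0 0;25 0 0 0 0"

```text
t: 10.58
tcp_pos: [0.4867, 0.0908, 0.0894]
tool_rot: [0.027, 1.0, -0.0, 0.0]
force: [0.2, -0.5, 0.2]
finger_gap: 0.296
gripper_force: 0.0
```

```bash
python3 look.py pics/p8.png; python3 green.py
```

```text
t 10.58 dockx -0.0912 docky -0.0034 z 0.0894 F [ 0.23 -0.51  0.24] gap 0.296 tool y deg 86.96
t 10.68 dockx -0.0884 docky -0.0036 z 0.0893 F [ 1.17 -0.29 -0.45] gap 0.294 tool y deg 86.94
[358 160  17  22 248] [[68.0, 0.0], [84.0, 0.0], [84.0, 21.0], [68.0, 21.0]]
[324 227  23  10  66] [[33.20000076293945, 75.4000015258789], [34.0, 67.0], [56.29999923706055, 69.0999984741211], [55.5, 77.5999984741211]]
```

View pics/p8.png

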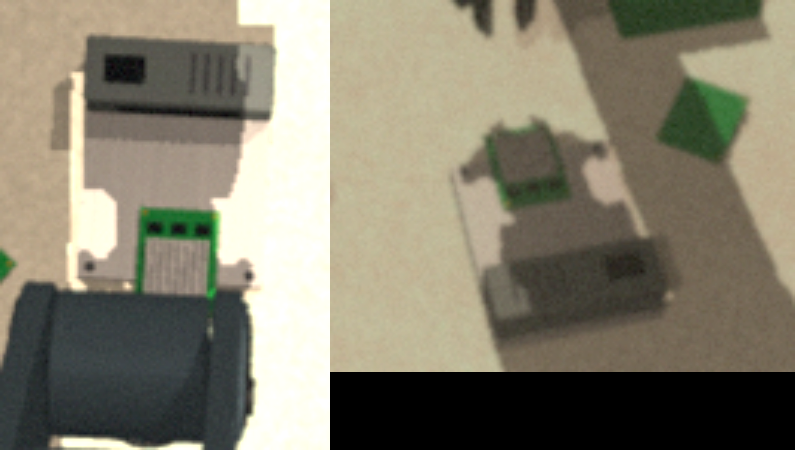

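Board is on the deck edge, component side up: back corners about (503,208) and (569,197), front about (487,137) and (553,125) in the right crop. I check whether it lies flat.

```bash
python3 - <<'E'
from h import *
s=dict(np.load("pics/scene0.npz"))
P=[]
for c in ((503,208),(569,197),(487,137),(553,125)):
    p=ray(s,((c[0]-330)/3.1+270-.3,c[1]/3.1+170-.3),.018)-O; print(p@X,p@Y); P.append(p)
print(np.linalg.norm(P[0]-P[2]),np.linalg.norm(P[1]-P[3]))
# top view back edge: crop row 208, cols 138..217
t=dict(np.load("pics/top0.npz"))
for c in ((138,209),(217,211)):
    p=ray(t,(c[0]/3+240-.3,c[1]/3+84-.3),.018)-O; print("top",p@X,p@Y)
E
```

```text
0.05795763446173108 -0.03643237214331922
0.05906924309922888 0.02103261230953821
-0.017800031644954962 -0.03298888594793417
-0.01827179065297486 0.02712828847041555
0.07583572292063799 0.07758071229188196
top 0.05286920003629505 0.02558736759616553
top 0.05471285258294509 -0.033470442398866165
```

Call:
send_rows --commands "25 0 0 0.7 0;25 0 0 0.7 0;25 0 0 0.7 0;25 0 0 0.7 0;25 0 0 0.5 0;25 0 0 0 0;25 -0.5 0 0 0;25 -0.5 0 0 0;25 -0.5 0 0 0;25 -0.5 0 0 0;25 0 0 0 0;25 0 0 0 0"

```text
t: 11.73
tcp_pos: [0.5289, 0.0883, 0.0228]
tool_rot: [0.027, 1.0, -0.0, 0.001]
force: [-0.2, -0.8, -0.6]
finger_gap: 0.291
gripper_force: 0.0
```

Call:
send_rows --commands "25 -0.3 0 0 0;25 -0.2 0 0 0;25 -0.2 0 0 0;25 -0.2 0 0 0;25 -0.2 0 0 0;25 -0.2 0 0 0;25 -0.2 0 0 0;25 -0.2 0 0 0;25 0 0 0 0"

```text
t: 12.48
tcp_pos: [0.563, 0.0865, 0.0224]
tool_rot: [0.027, 1.0, -0.0, 0.001]
force: [0.6, -0.4, 0.5]
finger_gap: 0.294
gripper_force: 0.0
```

Call:
send_rows --commands "25 -0.2 0 0 0;25 -0.2 0 0 0;25 -0.2 0 0 0;25 -0.2 0 0 0;25 -0.2 0 0 0;25 -0.2 0 0 0;25 -0.2 0 0 0;25 -0.2 0 0 0;25 -0.2 0 0 0;25 0 0 0 0;25 0 0 0 0"

```text
t: 13.4
tcp_pos: [0.598, 0.0846, 0.0224]
tool_rot: [0.027, 1.0, -0.0, 0.0]
force: [0.4, 0.5, -0.9]
finger_gap: 0.292
gripper_force: 0.0
```

```bash
python3 green.py
```

```text
t 13.40 dockx 0.0203 docky -0.0036 z 0.0224 F [ 0.36  0.53 -0.93] gap 0.292 tool y deg 86.94
[357 160  18  22 208] [[66.4000015258789, 1.600000023841858], [79.9000015258789, -3.9000000953674316], [88.80000305175781, 17.600000381469727], [75.30000305175781, 23.200000762939453]]
[335 246  15   6  38] [[45.0, 86.0], [59.0, 86.0], [59.0, 91.0], [45.0, 91.0]]
```

Call:
send_rows --commands "25 -0.2 0 0 0;25 -0.2 0 0 0;25 -0.1 0 0 0;25 0 0 0 0;25 0 0 0 0"

```text
t: 13.87
tcp_pos: [0.6079, 0.0841, 0.0224]
tool_rot: [0.027, 1.0, -0.0, 0.0]
force: [0.1, -0.1, -0.8]
finger_gap: 0.294
gripper_force: 0.0
```

Call:
send_rows --commands "25 -0.1 0 0 0;25 -0.1 0 0 0;25 0 0 0 0;25 0 0 0 0"

```text
t: 14.2
tcp_pos: [0.6117, 0.0839, 0.0223]
tool_rot: [0.027, 1.0, -0.0, 0.0]
force: [-0.2, -0.1, -0.1]
finger_gap: 0.291
gripper_force: 0.0
```

Call:
send_rows --commands "25 -0.1 0 0 0;25 0 0 0 0;25 0 0 0 0"

```text
t: 14.45
tcp_pos: [0.6129, 0.0839, 0.0222]
tool_rot: [0.027, 1.0, 0.0, -0.001]
force: [-1.0, 0.6, 0.5]
finger_gap: 0.292
gripper_force: 0.7
```

Call:
send_rows --commands "25 -0.1 0 0 0;25 0 0 0 0;25 0 0 0 0"

```text
t: 14.7
tcp_pos: [0.6131, 0.0839, 0.0221]
tool_rot: [0.027, 1.0, 0.0, -0.003]
force: [-4.2, 0.2, 2.9]
finger_gap: 0.289
gripper_force: 2.5
```

Call:
send_rows --commands "25 -0.1 0 0 0;25 0 0 0 0;25 0 0 0 0"

```text
t: 14.95
tcp_pos: [0.6132, 0.0839, 0.0221]
tool_rot: [0.027, 1.0, 0.0, -0.005]
force: [-8.2, 0.3, 5.8]
finger_gap: 0.292
gripper_force: 4.6
```

Stalled at TCP x = 35.6 mm, which matches home (45 mm edge less the finger half-width). I back off, clear the view and check numerically.

Call:
send_rows --commands "25 0.2 0 0 0;25 0.5 0 0 0;25 0.5 0 0 0;25 0 0 -1 0;25 0 0 -1 0;25 1 0 -1 0;25 1 0 -1 0;25 1 0 -1 0;25 1 0 0 0;25 1 0 0 0;25 1 0 0 0;25 1 0 0 0;25 0 0 0 0;25 0 0 0 0"

```text
t: 16.12
tcp_pos: [0.4544, 0.0924, 0.1227]
tool_rot: [0.027, 1.0, -0.0, 0.001]
force: [1.2, -0.2, 0.7]
finger_gap: 0.29
gripper_force: 0.0
```

```bash
python3 - <<'E'
from h import *
from station import cams
import cv2
st()
s=cams.snapshot("top");t=dict(np.load("pics/top0.npz"))
hsv=cv2.cvtColor(cv2.resize(s["pixels"][84:234,240:350],None,fx=4,fy=4,interpolation=cv2.INTER_CUBIC),cv2.COLOR_RGB2HSV).astype(int)
m=((hsv[...,0]>40)&(hsv[...,0]<85)&(hsv[...,1]>110)&(hsv[...,2]>30)).astype(np.uint8); m[:,:40]=0
p=np.argwhere(m)[:,::-1]; print(len(p))
c=cv2.boxPoints(cv2.minAreaRect(p.astype(np.float32)))
D=[]
for q in c:
    w=ray(t,(239.6+q[0]/4,83.6+q[1]/4),.018)-O; D.append((w@X,w@Y)); print(q.round(0),np.round(D[-1],4))
# other things unmoved? difference of torch/mug/carton regions
a,b=t["pixels"].astype(int),s["pixels"].astype(int)
for n,(x0,y0,x1,y1) in dict(mug=(160,80,210,135),torch=(140,170,178,202),carton=(375,160,435,212)).items():
    print(n,np.median(abs(a-b)[y0:y1,x0:x1]),(abs(a-b)[y0:y1,x0:x1].max(-1)>40).mean())
E
```

```text
t 16.12 dockx -0.1235 docky -0.0036 z 0.1227 F [ 1.18 -0.2   0.74] gap 0.29 tool y deg 86.94
5667
[187. 292.] [0.0455 0.0237]
[196. 151.] [0.1263 0.0239]
[299. 157.] [ 0.126  -0.0347]
[291. 298.] [ 0.0453 -0.0346]
mug 12.0 0.0
torch 16.0 0.17105263157894737
carton 19.0 0.0
```

The board spans 45–126 mm, square to the back-stop and component side up, and the arm is clear. The torch-area difference is the arm's shadow, since the arm never went near it.

```bash
python3 -c "
from station import sign_off
print(sign_off())"
```

```text
the job is handed in; nothing more can be done
None
```

The board rolled over the deck's front edge, was pushed home, and measures component side up and square against the back-stop. I handed the job in at about 16 s with the arm clear; the mug, torch and carton were left alone, and no result came back from the hand-in.

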